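Kit the driveshaft-joint parts and clip on the job plate

ROBOT

A 6-joint arm with a two-finger parallel gripper is mounted at the origin on the work surface. World frame = base frame: x ahead of the robot, y to its left, z up, the work surface at z = 0. Lengths are in m, angles in rad, forces in N, time in s.
With the tool pointing down it reaches from about 0.375 to 0.9 m from the base axis. Payload 3.1 kg.
Tool frame: the origin (TCP) lies at the centre of the arm's flange, where the gripper is bolted on; the fingertips stand robot.tip_extent ahead of it and the grasp point (between the pads) lies 164 mm ahead of it (robot.tip_extent is the distance from the TCP to the fingertips, in m); z points along the fingers, y is the line along which they close (so a half turn about z gives the same grasp; the last joint's range is limited). The gripper opens to 87 mm and grips with 3 to 60 N. Pads are 19 mm wide; open, the fingers measure 117 mm over their backs; the gripper's body (75 mm by 190 mm) begins 51 mm behind the grasp point.
Start: joints at [1.095, 0.527, 1.433, -0, 1.181, -0.178], TCP at [0.183, 0.598, 0.405] pointing down, gripper open.
Joint ranges: [-3.08, 3.08], [-0.75, 2.2], [0.22, 2.44], [-1.43, 4.57], [0, 2.65], [-2.85, 2.85]. Speed limits (rad/s): [2.79, 2.79, 3.14, 3.14, 3.14, 3.14].

INTERFACE

Orientations are given as a unit quaternion [x, y, z, w].
In Python, from rig import get_obs, camera, hand_in, cut_out, robot gives the robot as it stands.
- The arm moves only by the tool step_arm, never from a script. Its argument "rows" is a list of rows, each a list of 6 numbers: the shift along the world's x, y, z in m, then the turn, a rotation vector about the world's x, y, z in degrees. A call has 1 to 12 rows; each row shifts and turns the commanded pose from where the row before left it; what a row does not reach is not made up. A row lasts 1/8 s, in which the tool goes at most 62.5 mm and 10.7 degrees, less where a joint would pass 70% of its speed; a pose out of reach is approached as far as the arm can. A call is refused whole if a number of a shift passes 0.0625 or a number of a turn 10.7, either way. A call with a gripper value outside its range is refused whole. "jaw" is the finger opening in m, from 0 to 0.087, set as the call begins (left out, the last holds). The fingers move at their own pace and stop on an object; "squeeze" is the grip in N (left out, the last holds). Time passes only in rows, so rows that do not move let the fingers close. It gives the time, the measured TCP pose, the force, the opening and the grip force at its end, in the units of the state.
- get_obs(): the state, without advancing time (a new reading comes with each control period).
- camera(name): name is "side" or "top" or "wrist"; returns a dict with "pixels" (480x640x3 uint8, blue, green, red), "depth" (480x640 float32, m along the optical axis (not along the pixel's ray), 0 where there is no reading), "fov_y" (degrees; the focal length in pixels is half the picture's height over the tangent of half this angle, whatever the lens; pixels are square), "cx", "cy" (the principal point, pixels), "extrinsics" (4x4, takes a point from camera to world coordinates); the wrist camera has in their place "mount" (4x4, takes a point from camera to tool coordinates, whose origin is the TCP and whose axes are the flange's). Camera axes: x right, y up, looking along -z (the intrinsics and any distortion apply to the point x, -y, -z); pixel columns grow to the right and rows downward; lengths in m; the calibration is good to about 2 mm. A picture is of the moment at which its call begins: read the wrist's pose just before it.
- hand_in(): hands the job in; it is judged then, once.
Trained networks look in the newest picture that a camera, given by its name, has taken for a name from the list of things; names that differ only in an ending like _2 or _b are one class to them, and where a whole thing is asked for, a point or a joint stands for the part that bears it (a point fixed in the world has none). Each returns a list of dicts, best first, with "confidence" (0 to 1); they miss things now and then, are a little off and sometimes report something else, mostly with a low value. They report only what shows in the picture. A call takes as long as a camera call. They do not tell look-alikes from the thing itself.
- cut_out(label, camera): "region" (480x640 bool, what is visible of it) and "extent" ([centre column, centre row, width, height] in pixels, round what is visible of it).
The state is a dict: "time": time; "q": joint angles; "joint_velocities": joint speeds; "joint_torque": joint torques, N m; "position": TCP position; "tool_rot": TCP orientation; "ft_force": force on the tool from outside, world axes, zero at the start; "moment": the same for the moment, N m; "grip_width": finger opening in m; "grip_force": force on a finger pad.
Only numpy, scipy, OpenCV 4.12 (cv2) and the standard library are available. Lean on these libraries where they do the work, as an engineer would, in place of code of your own. Each camera call takes 0.05 s, during which the arm holds its last target. There are 200 camera calls.

TASK

Put the parts for one universal joint into the red kit tray: the four-armed cross flat in the square pan, the plain sleeve over the post and down on its foot, and the closed bearing cap standing in the round dish. Then, last of all, press the job plate upright into the tray's sprung clip, centred along the jaws and fully home. Leave the three-armed spider and the flanged sleeve where they are: they belong to other jobs.

Things in the scene. Friction and masses are not known exactly. Their poses are not given: they have to be found in the camera images.
- cross: Four-armed steel universal-joint cross, wanted. 64 mm across; level round arms 16 mm in diameter, at heights 4 to 20 mm; round hub 30 mm in diameter, 36 mm high: hold it by the hub above the arms, at any yaw. 0.25 kg. Origin: centre of underside; z up. Starts, like all loose parts, on a black mat 2 mm thick, in one of six shuffled places 105 to 120 mm apart.
- sleeve: Plain steel sleeve, wanted: straight tube standing on end, outside diameter 44 mm, bore 28 mm, 32 mm high, no flange. About 0.15 kg. Origin: centre of its underside; z up along the bore. Starts on the mat. (A small nut, 8 mm high, and washer, 4 mm high, lie between the places on the mat and do not matter.)
- cap: Closed steel bearing cap, wanted: a solid-looking cylinder 32 mm in diameter, 28 mm high, standing, no hole in its top. About 0.09 kg. Origin: centre of its underside; z up. Starts on the mat.
- plate: Blank aluminium job plate on edge: 70 mm long (x), 4 mm thick (y), 54 mm high; its top 14 mm is a rim 10 mm thick (y) to hold it by. 0.06 kg. Origin: middle of lower edge; z up. Starts upright, leaning up to 0.1 rad, in a fixed slotted wooden block on the mat (84 x 40 mm, 22 mm high; slot 18 mm deep, 5.5 mm wide, along x); lift it straight out.
- tripod: Three-armed spider, look-alike of the cross, not wanted: three arms at 120 degrees, each reaching 32 mm from the axis, same 30 mm hub, 36 mm high. Stays where it lies on the mat. Origin: centre of its underside.
- flanged: Flanged sleeve, look-alike of the sleeve, not wanted: the same tube (44 mm outside, 28 mm bore, 32 mm high) with a flange 63 mm in diameter and 5 mm thick round its foot. Stays where it stands on the mat. Origin: centre of its underside.
- pan: Square grey pan for the cross: 98 mm square outside, 92 mm inside, floor 3 mm thick, walls 13 mm high overall. Origin: centre of underside; x, y along its sides, z up. Fixed in one of the four quarters, 106 mm apart, of the red steel kit tray (236 mm square, rim 16 mm high, floor 3 mm thick, fixed to the bench, yaw as the pan's).
- post: Upright steel post for the sleeve: 12 mm in diameter, rounded top 42 mm above the origin, on a grey disc 60 mm in diameter and 5 mm thick. The sleeve is lowered over it until it stands on the disc. Origin: centre of the disc's underside, on the post's axis; z up. Fixed in a quarter of the kit tray.
- dish: Round grey dish for the bearing cap: 64 mm outside, 56 mm inside diameter, floor 3 mm thick, wall 10 mm high overall. Origin: centre of its underside; z up. Fixed in a quarter of the kit tray.
- clip: Sprung clip for the plate: two steel jaws 60 mm long (x) on a grey base 80 x 46 mm, shut at y = 0, lips flaring from 17 mm above the origin to 7 mm either side at 33 mm. The plate, x along this x (either way), is pressed down with 5 to 15 N till its edge meets the floor, 4 mm above the origin. Origin: centre of base underside; z up. Fixed in a quarter of the kit tray.
There are look-alikes about, which are no part of the job. Leave any purple look-alike of the plate alone. Leave any yellow look-alike of the pan alone.

How it is judged:
By the outcome, as a careful person would: the job done as asked, in the order asked, and still so for the second after the job is handed in, with the robot touching nothing.
It also fails if it takes over 125 s, if anything falls off the work surface, if the arm or the gripper's body presses on something with over 40 N, if the wrist force passes 120 N, or if a joint passes its speed limit or range.

## Working session

There is one attempt and no reset: what is moved stays moved. The work goes in short steps, Python scripts to look and compute and a tool call to move; the robot and the scene stay as the last step left them, time stands still between calls to the robot, and variables do not carry over. Pictures are saved under pics/ and viewed, at most 14 in all, crops included, and the job is handed in when it is done.

Besides the shell and the picture viewer there is one more tool, called after "Call:" as a command line: name --pt "numbers of a row" for each row, then --argument value for the rest. step_arm: Moves the arm, as the interface text tells. Its arguments: {"type":"object","properties":{"rows":{"type":"array"},"jaw":{"type":"number"},"squeeze":{"type":"number"}},"required":["rows"]}

```bash
mkdir -p pics; ls; cat > h.py <<'E'
import numpy as np, cv2
from rig import get_obs, camera, hand_in, cut_out, robot
from scipy.spatial.transform import Rotation as R
def cam(name):
    o=get_obs(); c=camera(name)
    if 'extrinsics' in c: c['T']=np.array(c['extrinsics'])
    else:
        T=np.eye(4); T[:3,:3]=R.from_quat(o['tool_rot']).as_matrix(); T[:3,3]=o['position']
        c['T']=T@np.array(c['mount'])
    c['f']=240/np.tan(np.radians(c['fov_y'])/2)
    d=c['depth']; v,u=np.mgrid[:480,:640]
    p=np.stack([(u-c['cx'])/c['f']*d,-(v-c['cy'])/c['f']*d,-d],-1)
    c['P']=p@c['T'][:3,:3].T+c['T'][:3,3]; c['P'][d==0]=np.nan
    return c
E
python3 - <<'E'
from h import *
print({k:v for k,v in get_obs().items()}, robot)
for n in ('top','side','wrist'):
    c=cam(n); print(n,[k for k in c],c['f'],c['T'].round(3).tolist())
    if n=='wrist': print(np.array(c['mount']).round(3).tolist())
    cv2.imwrite(f'pics/{n}0.png',c['pixels'])
    if n!='side':
      for l in 'cross sleeve cap plate tripod flanged pan post dish clip'.split():
        for r in cut_out(l,n)[:4]:
            P=c['P'][r['region']]; print(l,round(r['confidence'],2),np.round(r['extent']).tolist(),np.nanmedian(P,0).round(3).tolist(),np.nanpercentile(P[:,2],97).round(3))
E
```

```text
pics
{'time': 0.0, 'q': array([ 1.09552329e+00,  5.28465511e-01,  1.43389213e+00, -1.18147011e-05,
        1.18139659e+00, -1.78510888e-01]), 'joint_velocities': array([ 9.07979175e-05,  7.36398489e-04, -4.33373426e-04,  5.45839732e-04,
        1.60580299e-03,  1.19636002e-04]), 'joint_torque': array([-8.30719864e-05, -4.40043390e+01, -1.76590794e+01,  6.29841350e-02,
        5.83103439e-02, -1.62269948e-04]), 'position': array([0.18258701, 0.59737839, 0.40377485]), 'tool_rot': array([ 1.47834882e-01,  9.89011466e-01, -1.02530796e-03, -3.41868547e-04]), 'ft_force': array([-0.47350863,  0.31612392, -0.15401475]), 'moment': array([ 0.01695775,  0.00403481, -0.02926016]), 'grip_force': 0.0, 'grip_width': 0.08705418783556274} <Robot object at 0x7fd571d5be00>
top ['pixels', 'depth', 'fov_y', 'cx', 'cy', 'extrinsics', 'T', 'f', 'P'] 536.9788365385665 [[0.024, 0.992, -0.123, 0.354], [-0.999, 0.027, 0.019, -0.08], [0.022, 0.122, 0.992, 1.092], [0.0, 0.0, 0.0, 1.0]]
cross 0.81 [417.0, 255.0, 29.0, 35.0] [0.463, -0.28, 0.022] 0.041
sleeve 0.51 [360.0, 263.0, 28.0, 26.0] [0.448, -0.163, 0.
[... 548 characters left out ...]
.0, 242.0, 31.0, 28.0] [0.477, 0.258, 0.008] 0.042
dish 0.97 [155.0, 191.0, 35.0, 31.0] [0.585, 0.252, 0.007] 0.015
clip 0.55 [207.0, 197.0, 31.0, 44.0] [0.571, 0.142, 0.009] 0.037
side ['pixels', 'depth', 'fov_y', 'cx', 'cy', 'extrinsics', 'T', 'f', 'P'] 468.9146682462142 [[0.987, 0.131, -0.096, 0.382], [-0.162, 0.735, -0.659, -0.729], [-0.016, 0.666, 0.746, 0.76], [0.0, 0.0, 0.0, 1.0]]
wrist ['pixels', 'depth', 'fov_y', 'cx', 'cy', 'mount', 'T', 'f', 'P'] 357.8887571323693 [[0.292, -0.924, -0.248, 0.115], [0.956, 0.282, 0.076, 0.618], [0.0, -0.259, 0.966, 0.386], [0.0, 0.0, 0.0, 1.0]]
[[0.0, 0.966, 0.259, 0.07], [1.0, -0.0, -0.0, -0.001], [-0.0, 0.259, -0.966, 0.019], [0.0, 0.0, 0.0, 1.0]]
```

```bash
python3 - <<'E'
import cv2
a=cv2.imread('pics/top0.png')
c=a[130:300,310:530]; d=a[160:370,120:260]
cv2.imwrite('pics/c1.png',cv2.resize(c,None,fx=3.5,fy=3.5,interpolation=cv2.INTER_CUBIC))
cv2.imwrite('pics/c2.png',cv2.resize(d,None,fx=2.8,fy=2.8,interpolation=cv2.INTER_CUBIC))
E
```

```text
(no output)
```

View pics/c1.png

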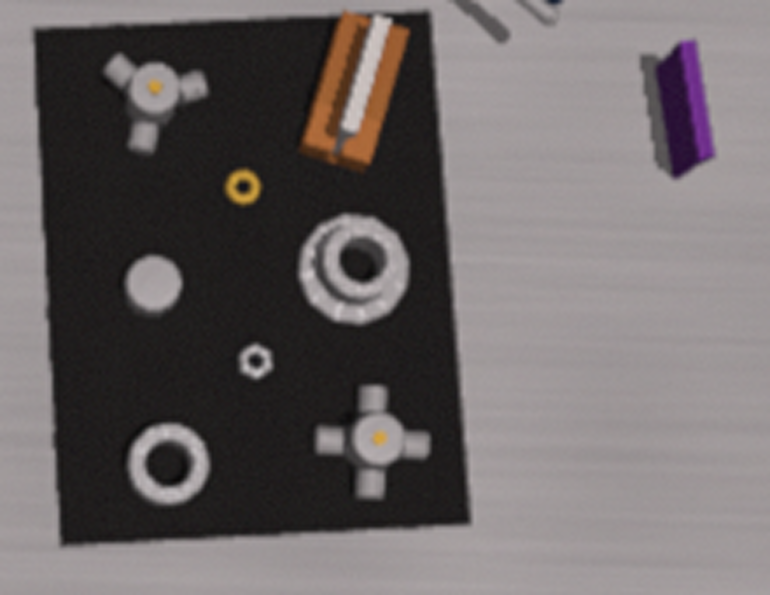

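View pics/c2.png

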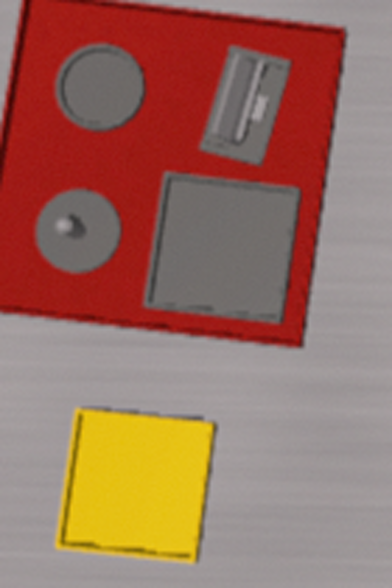

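The mat crop shows these parts, in full-picture pixels:
- **Cross:** four arms, at (417,255).
- **Tripod:** three arms, at (355,159). Not wanted.
- **Plain sleeve:** no flange, at (358,262).
- **Flanged sleeve:** at (412,206). Not wanted.
- **Cap:** at (353,211).
- **Plate:** the grey one in the wooden block at (412,153). The purple one at (504,159) is a look-alike.

The tray crop shows the grey pan at (202,250), the post at (148,242), the dish at (155,191) and the clip at (207,197), all on red. The yellow pan at (169,333) is a look-alike.

Next I'll move over the tray to measure it.

Call:
step_arm --pt "0.028 -0.033 0 0 0 0" --pt "0.028 -0.033 0 0 0 0" --pt "0.028 -0.033 0 0 0 0" --pt "0.028 -0.033 0 0 0 0" --pt "0.028 -0.033 0 0 0 0" --pt "0.028 -0.033 0 0 0 0" --pt "0.028 -0.033 0 0 0 0" --pt "0.028 -0.033 0 0 0 0" --pt "0.028 -0.033 0 0 0 0" --pt "0.028 -0.033 0 0 0 0" --pt "0.028 -0.033 0 0 0 0" --pt "0 0 0 0 0 0"

```text
time: 2.65
position: [0.4929, 0.2326, 0.4049]
tool_rot: [0.15, 0.989, 0.0, 0.001]
ft_force: [0.1, 0.7, 0.6]
grip_width: 0.0871
grip_force: 0.0
```

```bash
cat >> h.py <<'E'
def meas(c,name,labels,band=None):
    for l in labels:
        for r in cut_out(l,name)[:3]:
            if r['confidence']<.4: continue
            P=c['P'][r['region']]; P=P[~np.isnan(P[:,0])]
            if len(P)<20: continue
            out=[l,round(r['confidence'],2),np.round(r['extent']).tolist(),'zmax',np.percentile(P[:,2],98).round(4)]
            for lo,hi in (band or {}).get(l,[(-.01,.1)]):
                Q=P[(P[:,2]>lo)&(P[:,2]<hi)]
                if len(Q)<6: continue
                (x,y),(w,h),a=cv2.minAreaRect(((Q[:,:2])*1000).astype(np.float32))
                cc,rad=cv2.minEnclosingCircle((Q[:,:2]*1000).astype(np.float32))
                out+=[(lo,hi),len(Q),'mean',Q.mean(0).round(4).tolist(),'rect',np.round([x,y,w,h,a],1).tolist(),'circ',np.round([*cc,rad],1).tolist()]
            print(*out)
E
python3 - <<'E'
from h import *
B=dict(clip=[(0,.012),(.028,.05)],post=[(0,.012),(.03,.06)],dish=[(-.01,.006),(.006,.03)],pan=[(-.01,.009),(.009,.03)])
for n in ('top','wrist'):
    c=cam(n); print(n); meas(c,n,['pan','post','dish','clip'],B)
    cv2.imwrite(f'pics/{n}1.png',c['pixels']); np.save(n+'1.npy',c['P'])
E
```

```text
top
pan 0.95 [199.0, 248.0, 53.0, 49.0] zmax 0.018 (-0.01, 0.009) 1950 mean [0.4691, 0.1556, 0.0055] rect [469.6, 153.5, 96.4, 100.3, 84.1] circ [466.9, 154.2, 67.3] (0.009, 0.03) 439 mean [0.4706, 0.1566, 0.0138] rect [468.9, 154.5, 99.6, 98.1, 84.6] circ [468.2, 153.3, 67.0]
pan 0.81 [170.0, 334.0, 57.0, 53.0] zmax 0.0149 (-0.01, 0.009) 2286 mean [0.2981, 0.2089, 0.0029] rect [298.3, 210.1, 105.1, 103.1, 85.6] circ [298.2, 207.4, 68.7] (0.009, 0.03) 357 mean [0.2978, 0.208, 0.0127] rect [298.8, 207.4, 99.5, 98.2, 85.5] circ [298.7, 207.2, 68.6]
post 0.62 [149.0, 246.0, 24.0, 18.0] zmax 0.0117 (0, 0.012) 199 mean [0.4634, 0.254, 0.0075] rect [465.2, 253.6, 28.7, 57.1, 23.6] circ [474.0, 257.5, 28.6]
dish 0.97 [156.0, 187.0, 37.0, 25.0] zmax 0.0153 (-0.01, 0.006) 237 mean [0.5915, 0.2503, 0.0042] rect [595.1, 248.1, 57.2, 46.0, 76.6] circ [589.4, 249.5, 32.5] (0.006, 0.03) 332 mean [0.5917, 0.2502, 0.0094] rect [592.7, 248.3, 63.0, 45.3, 80.1] circ [585.0, 249.5, 32.1]
clip 0.74 [210.0, 198.0, 31.0, 49.0] zmax 0.0378 (0, 0.012) 501 mean [0.5719, 0.1395, 0.0072] rect [574.7, 144.5, 47
[... 818 characters left out ...]
, 259.8, 58.9, 58.0, 28.1] circ [479.0, 259.9, 30.1] (0.03, 0.06) 141 mean [0.4778, 0.26, 0.0437] rect [478.5, 260.0, 11.4, 11.2, 10.4] circ [478.6, 260.1, 5.9]
dish 0.97 [352.0, 286.0, 57.0, 45.0] zmax 0.015 (-0.01, 0.006) 87 mean [0.581, 0.2536, 0.0054] rect [583.5, 250.0, 60.4, 54.5, 5.5] circ [586.4, 251.1, 33.7] (0.006, 0.03) 2068 mean [0.5809, 0.2513, 0.0088] rect [579.5, 251.4, 62.8, 53.8, 73.7] circ [583.9, 250.2, 31.9]
clip 0.9 [259.0, 311.0, 44.0, 70.0] zmax 0.0379 (0, 0.012) 930 mean [0.5504, 0.1531, 0.0087] rect [554.9, 149.1, 46.2, 41.4, 75.5] circ [554.9, 149.7, 29.6] (0.028, 0.05) 263 mean [0.5546, 0.1486, 0.0347] rect [574.2, 144.8, 22.0, 60.4, 76.9] circ [574.5, 144.9, 31.5]
```

View pics/wrist1.png

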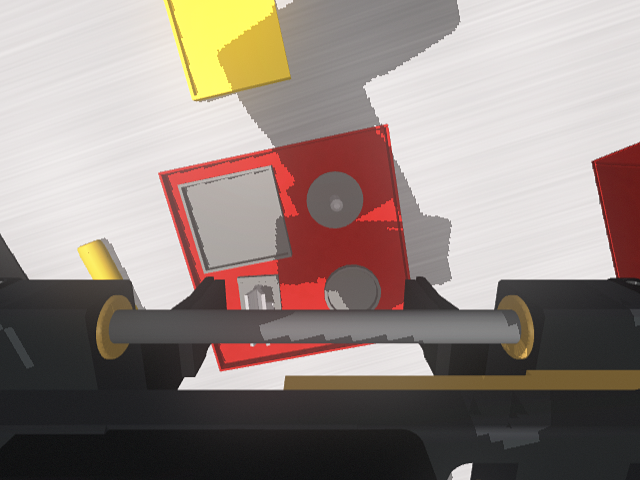

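Wrist picture: grey pan (236,216), post (335,200), dish (352,288), clip (260,305); the clip lies about -13° in yaw, and both cameras agree to within 1 mm. Next I'll look at the mat.

Call:
step_arm --pt "0 -0.04 0 0 0 0" --pt "0 -0.04 0 0 0 0" --pt "0 -0.04 0 0 0 0" --pt "0 -0.04 0 0 0 0" --pt "0 -0.04 0 0 0 0" --pt "0 -0.04 0 0 0 0" --pt "0 -0.04 0 0 0 0" --pt "0 -0.04 0 0 0 0" --pt "0 -0.04 0 0 0 0" --pt "0 -0.04 0 0 0 0" --pt "0 -0.04 0 0 0 0" --pt "0 0 0 0 0 0"

```text
time: 4.65
position: [0.4911, -0.2078, 0.4049]
tool_rot: [0.149, 0.989, -0.001, 0.001]
ft_force: [0.5, -0.2, -0.5]
grip_width: 0.087
grip_force: 0.0
```

```bash
python3 - <<'E'
from h import *
print(robot.tip_extent, get_obs()['position'].round(4))
B=dict(cross=[(.03,.05)],sleeve=[(.028,.05)],cap=[(.024,.04)],plate=[(.045,.08)])
for n in ('top','wrist'):
    c=cam(n); print(n); meas(c,n,['cross','sleeve','cap','plate'],B)
    cv2.imwrite(f'pics/{n}2.png',c['pixels']); np.save(n+'2.npy',c['P'])
E
```

```text
0.1822 [ 0.4911 -0.2078  0.4049]
top
plate 0.74 [506.0, 160.0, 12.0, 44.0] zmax 0.0548 (0.045, 0.08) 206 mean [0.6622, -0.4617, 0.0513] rect [662.6, -462.2, 69.5, 12.2, 8.6] circ [662.2, -459.7, 34.8]
wrist
cross 0.71 [236.0, 216.0, 63.0, 63.0] zmax 0.0411 (0.03, 0.05) 731 mean [0.4635, -0.2815, 0.039] rect [463.8, -282.2, 28.8, 28.7, 24.1] circ [463.9, -282.4, 14.8]
sleeve 0.85 [344.0, 167.0, 46.0, 50.0] zmax 0.0368 (0.028, 0.05) 1033 mean [0.4469, -0.1641, 0.0351] rect [447.0, -164.2, 43.3, 43.3, 73.3] circ [447.1, -164.5, 22.0]
cap 0.69 [377.0, 259.0, 35.0, 33.0] zmax 0.0327 (0.024, 0.04) 718 mean [0.55, -0.1547, 0.0309] rect [551.0, -154.4, 31.1, 30.4, 10.0] circ [551.3, -154.5, 16.0]
cap 0.54 [276.0, 289.0, 57.0, 43.0] zmax 0.0363 (0.024, 0.04) 551 mean [0.5551, -0.2692, 0.0336] rect [557.5, -271.8, 43.6, 25.1, 80.6] circ [566.5, -273.3, 21.9]
plate 0.63 [303.0, 362.0, 12.0, 28.0] zmax 0.0596 (0.045, 0.08) 87 mean [0.637, -0.2614, 0.0538] rect [637.1, -261.4, 9.7, 3.3, 72.6] circ [637.8, -261.6, 4.9]
```

View pics/wrist2.png

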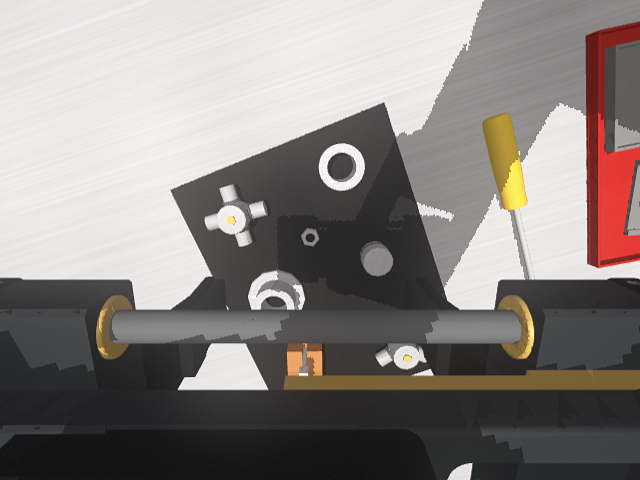

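The cross, with four arms, is at wrist pixel (232,220). The flanged sleeve (275,290) and the three-armed spider (405,355) stay. I'll pick the cross first.

Call:
step_arm --pt "-0.0137 -0.0372 -0.04 0 0 0" --pt "-0.0137 -0.0372 -0.04 0 0 0" --pt "0 0 -0.04 0 0 0" --pt "0 0 -0.036 0 0 0" --pt "0 0 -0.021 0 0 0" --pt "0 0 0 0 0 0" --pt "0 0 0 0 0 0" --jaw 0.06 --squeeze 30

```text
time: 6.02
position: [0.4638, -0.2799, 0.2285]
tool_rot: [0.148, 0.989, -0.0, 0.001]
ft_force: [0.2, 0.6, 0.2]
grip_width: 0.0598
grip_force: 0.0
```

Call:
step_arm --pt "0 -0.002 -0.021 0 0 0" --pt "0 0 0 0 0 0"

```text
time: 6.28
position: [0.4634, -0.2817, 0.2071]
tool_rot: [0.148, 0.989, 0.0, -0.0]
ft_force: [1.1, -0.4, -0.9]
grip_width: 0.06
grip_force: 0.0
```

Call:
step_arm --pt "0 0 0 0 0 0" --pt "0 0 0 0 0 0" --pt "0 0 0 0 0 0" --pt "0 0 0 0 0 0" --jaw 0.015

```text
time: 6.78
position: [0.4634, -0.2818, 0.2071]
tool_rot: [0.148, 0.989, -0.0, 0.0]
ft_force: [-0.2, -0.8, 2.3]
grip_width: 0.0291
grip_force: 30.0
```

Call:
step_arm --pt "0 0 0.03 0 0 0" --pt "0 0 0.04 0 0 0" --pt "0 0.03 0.01 0 0 0" --pt "0 0.046 0 0 0 0" --pt "0 0.046 0 0 0 0" --pt "0 0.046 0 0 0 0" --pt "0.006 0.046 0 0 0 0" --pt "0 0.046 0 0 0 0" --pt "0 0.046 0 0 0 0" --pt "0 0.046 0 0 0 0" --pt "0 0.046 0 0 0 0" --pt "0 0.037 0 0 0 0"

```text
time: 8.28
position: [0.4688, 0.155, 0.2865]
tool_rot: [0.147, 0.989, -0.0, -0.0]
ft_force: [-0.1, 0.2, -1.3]
grip_width: 0.0291
grip_force: 30.0
```

Call:
step_arm --pt "0 0 0 0 0 0"

```text
time: 8.4
position: [0.4688, 0.1554, 0.2866]
tool_rot: [0.146, 0.989, 0.0, -0.0]
ft_force: [0.0, 0.1, -3.4]
grip_width: 0.0288
grip_force: 30.0
```

Call:
step_arm --pt "0 -0.001 -0.03 0 0 0" --pt "0 0 -0.03 0 0 0" --pt "0 0 -0.01 0 0 0" --pt "0 0 -0.005 0 0 0" --pt "0 0 0 0 0 0" --pt "0 0 0 0 0 0"

```text
time: 9.15
position: [0.4697, 0.1522, 0.2125]
tool_rot: [0.148, 0.989, 0.0, 0.001]
ft_force: [0.8, 0.5, -1.8]
grip_width: 0.0288
grip_force: 30.0
```

Call:
step_arm --pt "0 0 0 0 0 0" --pt "0 0 0 0 0 0" --pt "0 0 0 0 0 0" --jaw 0.06

```text
time: 9.52
position: [0.4694, 0.1523, 0.2121]
tool_rot: [0.148, 0.989, 0.0, 0.0]
ft_force: [-0.4, -0.5, -0.6]
grip_width: 0.0515
grip_force: 0.0
```

Call:
step_arm --pt "0 0 0.02 0 0 0" --pt "0 0 0.04 0 0 0" --pt "0 -0.035 0.04 0 0 0" --pt "0 -0.045 0.01 0 0 0" --pt "0 -0.045 0 0 0 0" --pt "-0.011 -0.045 0 0 0 0" --pt "-0.011 -0.045 0 0 0 0" --pt "0 -0.045 0 0 0 0" --pt "0 -0.045 0 0 0 0" --pt "0 -0.014 -0.02 0 0 0" --pt "0 0 -0.02 0 0 0" --pt "0 0 0 0 0 0"

```text
time: 11.02
position: [0.4468, -0.1667, 0.2807]
tool_rot: [0.148, 0.989, 0.001, -0.002]
ft_force: [0.2, 0.7, -0.2]
grip_width: 0.0602
grip_force: 0.0
```

Call:
step_arm --pt "0 0.0025 -0.02 0 0 0" --pt "0 0 -0.03 0 0 0" --pt "0 0 -0.025 0 0 0" --pt "0 0 -0.0117 0 0 0" --pt "0 0 0 0 0 0" --pt "0 0 0 0 0 0"

```text
time: 11.78
position: [0.4477, -0.1643, 0.1959]
tool_rot: [0.148, 0.989, -0.0, 0.001]
ft_force: [-0.7, 0.0, 0.6]
grip_width: 0.0601
grip_force: 0.0
```

Call:
step_arm --pt "0 0 0 0 0 0" --pt "0 0 0 0 0 0" --pt "0 0 0 0 0 0" --pt "0 0 0 0 0 0" --jaw 0.03 --squeeze 25

```text
time: 12.28
position: [0.4475, -0.1643, 0.1955]
tool_rot: [0.148, 0.989, -0.0, 0.0]
ft_force: [0.1, -0.1, 5.9]
grip_width: 0.0441
grip_force: 25.0
```

Call:
step_arm --pt "0 0 0.03 0 0 0" --pt "0 0 0.04 0 0 0" --pt "0 0.03 0.02 0 0 0" --pt "0.008 0.046 0 0 0 0" --pt "0 0.046 0 0 0 0" --pt "0.008 0.046 0 0 0 0" --pt "0 0.046 0 0 0 0" --pt "0.008 0.046 0 0 0 0" --pt "0 0.046 0 0 0 0" --pt "0.008 0.046 0 0 0 0" --pt "0 0.046 0 0 0 0" --pt "0 0.026 0 0 0 0"

```text
time: 13.78
position: [0.4788, 0.2618, 0.2846]
tool_rot: [0.147, 0.989, -0.0, -0.0]
ft_force: [-0.4, 0.3, -0.8]
grip_width: 0.0442
grip_force: 25.0
```

Call:
step_arm --pt "0 0 0 0 0 0" --pt "0 0 0 0 0 0"

```text
time: 14.02
position: [0.4789, 0.2592, 0.2846]
tool_rot: [0.148, 0.989, -0.001, -0.001]
ft_force: [-0.3, 0.5, -1.4]
grip_width: 0.0442
grip_force: 25.0
```

Call:
step_arm --pt "0 0.001 -0.03 0 0 0" --pt "0 0 -0.025 0 0 0" --pt "0 0 -0.018 0 0 0" --pt "0 0 -0.0096 0 0 0" --pt "0 0 0 0 0 0" --pt "0 0 0 0 0 0"

```text
time: 14.78
position: [0.4796, 0.2604, 0.2028]
tool_rot: [0.148, 0.989, 0.0, 0.0]
ft_force: [0.4, -0.2, -0.4]
grip_width: 0.0439
grip_force: 25.0
```

Call:
step_arm --pt "0 0 0 0 0 0" --pt "0 0 0 0 0 0" --pt "0 0 0 0 0 0" --jaw 0.06

```text
time: 15.15
position: [0.4794, 0.2608, 0.2027]
tool_rot: [0.148, 0.989, 0.0, 0.0]
ft_force: [-0.0, 0.0, -0.0]
grip_width: 0.0587
grip_force: 0.0
```

Call:
step_arm --pt "0 0 0.02 0 0 0" --pt "0 0 0.04 0 0 0" --pt "0.008 -0.035 0.04 0 0 0" --pt "0.008 -0.045 0 0 0 0" --pt "0.008 -0.045 0 0 0 0" --pt "0.008 -0.045 0 0 0 0" --pt "0.008 -0.045 0 0 0 0" --pt "0.008 -0.045 0 0 0 0" --pt "0.008 -0.045 0 0 0 0" --pt "0.008 -0.045 0 0 0 0" --pt "0.008 -0.045 0 0 0 0" --pt "0 -0.019 -0.01 0 0 0"

```text
time: 16.65
position: [0.5521, -0.1557, 0.293]
tool_rot: [0.149, 0.989, -0.001, 0.002]
ft_force: [0.2, -0.0, 0.8]
grip_width: 0.0595
grip_force: 0.0
```

Call:
step_arm --pt "0 0 0 0 0 0" --pt "0 0 0 0 0 0"

```text
time: 16.9
position: [0.5507, -0.1516, 0.292]
tool_rot: [0.147, 0.989, 0.001, -0.001]
ft_force: [-0.1, 1.1, -1.3]
grip_width: 0.06
grip_force: 0.0
```

Call:
step_arm --pt "0.0005 -0.002 -0.03 0 0 0" --pt "0 0 -0.03 0 0 0" --pt "0 0 -0.025 0 0 0" --pt "0 0 -0.014 0 0 0" --pt "0 0 0 0 0 0" --pt "0 0 0 0 0 0"

```text
time: 17.65
position: [0.5522, -0.1549, 0.1943]
tool_rot: [0.148, 0.989, -0.0, 0.001]
ft_force: [-0.3, 0.1, 0.5]
grip_width: 0.0601
grip_force: 0.0
```

Call:
step_arm --pt "0 0 0 0 0 0" --pt "0 0 0 0 0 0" --pt "0 0 0 0 0 0" --pt "0 0 0 0 0 0" --jaw 0.02 --squeeze 20

```text
time: 18.15
position: [0.5519, -0.1552, 0.1937]
tool_rot: [0.148, 0.989, 0.0, 0.0]
ft_force: [0.3, 1.0, 1.6]
grip_width: 0.0311
grip_force: 20.0
```

Call:
step_arm --pt "0 0 0.03 0 0 0" --pt "0 0 0.04 0 0 0" --pt "0 0.03 0.02 0 0 0" --pt "0.008 0.046 0 0 0 0" --pt "0 0.046 0 0 0 0" --pt "0.008 0.046 0 0 0 0" --pt "0 0.046 0 0 0 0" --pt "0.008 0.046 0 0 0 0" --pt "0 0.046 0 0 0 0" --pt "0.008 0.046 0 0 0 0" --pt "0 0.046 0 0 0 0" --pt "0 0.006 0 0 0 0"

```text
time: 19.65
position: [0.5832, 0.2517, 0.2831]
tool_rot: [0.146, 0.989, 0.0, -0.0]
ft_force: [-0.9, -0.3, 0.1]
grip_width: 0.0316
grip_force: 20.0
```

Call:
step_arm --pt "0 0 0 0 0 0" --pt "0 0 0 0 0 0"

```text
time: 19.9
position: [0.5838, 0.2475, 0.2832]
tool_rot: [0.148, 0.989, -0.0, -0.0]
ft_force: [0.5, -0.3, -0.9]
grip_width: 0.031
grip_force: 20.0
```

Call:
step_arm --pt "0 0.0022 -0.03 0 0 0" --pt "0 0 -0.025 0 0 0" --pt "0 0 -0.02 0 0 0" --pt "0 0 -0.01 0 0 0" --pt "0 0 0 0 0 0" --pt "0 0 0 0 0 0"

```text
time: 20.65
position: [0.5842, 0.2509, 0.1989]
tool_rot: [0.148, 0.989, 0.0, 0.001]
ft_force: [-0.7, 0.0, -1.3]
grip_width: 0.0314
grip_force: 20.0
```

Call:
step_arm --pt "0 0 0 0 0 0" --pt "0 0 0 0 0 0" --pt "0 0 0 0 0 0" --jaw 0.055

```text
time: 21.02
position: [0.5839, 0.2511, 0.1988]
tool_rot: [0.148, 0.989, 0.0, 0.0]
ft_force: [-0.0, 0.5, 0.3]
grip_width: 0.0516
grip_force: 0.0
```

Call:
step_arm --pt "0 0 0.02 0 0 0" --pt "0 0 0.04 0 0 0" --pt "-0.009 -0.035 0.04 0 0 0" --pt "-0.01 -0.045 0.02 0 0 0" --pt "0 -0.045 0.02 0 0 0" --pt "0 -0.045 0.02 0 0 0" --pt "0 -0.045 0 0 0 0" --pt "0 -0.045 0 0 0 0" --pt "0 -0.045 0 0 0 0" --pt "0 -0.045 0 0 0 0" --pt "0 -0.045 0 0 0 0" --pt "0 -0.045 0 0 0 0"

```text
time: 22.52
position: [0.5646, -0.1905, 0.3601]
tool_rot: [0.148, 0.989, -0.0, 0.001]
ft_force: [-0.3, -0.4, 0.2]
grip_width: 0.0554
grip_force: 0.0
```

Call:
step_arm --pt "0 -0.045 0 0 0 0" --pt "0 -0.03 0 0 0 0" --pt "0 0 0 0 0 0" --pt "0 0 0 0 0 0"

```text
time: 23.02
position: [0.5646, -0.2633, 0.3591]
tool_rot: [0.148, 0.989, 0.0, 0.0]
ft_force: [-0.0, 0.7, 0.7]
grip_width: 0.0549
grip_force: 0.0
```

```bash
python3 - <<'E'
from h import *
B=dict(plate=[(.045,.052),(.052,.08),(.025,.043)],cross=[(.03,.06)],sleeve=[(.03,.06)],cap=[(.028,.06)])
for n in ('top','wrist'):
    c=cam(n); print(n); meas(c,n,['plate']+(['cross','sleeve','cap'] if n=='top' else []),B)
    cv2.imwrite(f'pics/{n}3.png',c['pixels']); np.save(n+'3.npy',c['P'])
a=cv2.imread('pics/top3.png')[160:370,120:260]; w=cv2.imread('pics/wrist3.png')[150:400,180:480]
cv2.imwrite('pics/m3.png',np.hstack([cv2.resize(a,(400,600)),cv2.resize(w,(400,333)).copy() if 0 else cv2.copyMakeBorder(cv2.resize(w,(400,333)),0,267,0,0,0)]))
E
```

```text
top
wrist
plate 0.76 [341.0, 334.0, 14.0, 83.0] zmax 0.0605 (0.052, 0.08) 374 mean [0.6773, -0.2734, 0.0588] rect [678.6, -273.6, 9.6, 34.4, 74.1] circ [678.3, -274.5, 17.6] (0.025, 0.043) 39 mean [0.637, -0.2619, 0.0336] rect [638.9, -262.7, 3.7, 5.6, 63.4] circ [638.7, -262.6, 3.2]
```

View pics/m3.png

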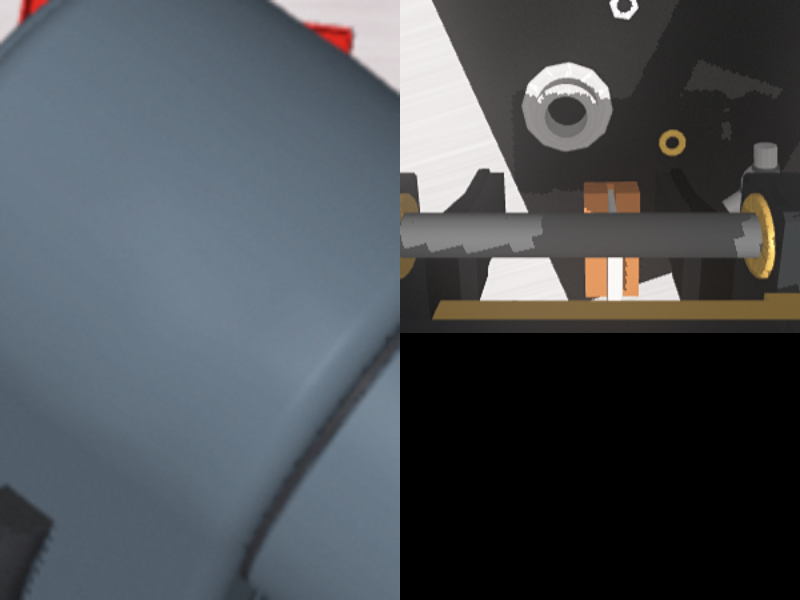

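The arm blocks the top view here and the gripper bar hides the plate. I'll move ahead so the plate sits above the bar in the wrist view.

Call:
step_arm --pt "0.03 0 0 0 0 0" --pt "0.03 0 0 0 0 0" --pt "0.03 0 0 0 0 0" --pt "0 0 0 0 0 0" --pt "0 0 0 0 0 0"

```text
time: 24.0
position: [0.6542, -0.2636, 0.3579]
tool_rot: [0.148, 0.989, 0.0, -0.001]
ft_force: [0.7, 0.7, -0.3]
grip_width: 0.055
grip_force: 0.0
```

```bash
python3 - <<'E'
from h import *
c=cam('wrist'); print(get_obs()['position'])
cv2.imwrite('pics/wrist4.png',c['pixels']); np.save('wrist4.npy',c['P'])
B=dict(plate=[(.053,.08),(.025,.043)])
meas(c,'wrist',['plate'],B)
r=cut_out('plate','wrist')[0]; P=c['P'][r['region']]
ax=np.array([np.cos(np.radians(-17)),np.sin(np.radians(-17))]); ay=np.array([-ax[1],ax[0]])
Q=np.c_[(P[:,:2]-[.66,-.268])@ax,(P[:,:2]-[.66,-.268])@ay,P[:,2]]*1000
T=Q[Q[:,2]>53]; A=np.c_[T[:,:2],np.ones(len(T))]; print('top plane',np.linalg.lstsq(A,T[:,2],rcond=None)[0])
for s in np.arange(-40,41,10):
    t=T[abs(T[:,0]-s)<5]
    if len(t)>3: print(s,t[:,1].min().round(1),t[:,1].max().round(1),t[:,2].mean().round(1))
print('end s',T[:,0].min(),T[:,0].max())
# side/low points incl. near-end face
L=Q[(Q[:,2]>24)&(Q[:,2]<52)]; print(len(L))
for z in range(24,52,4):
    t=L[abs(L[:,2]-z)<2]
    if len(t)>2: print('z',z,len(t),t.min(0).round(1),t.max(0).round(1),t.mean(0).round(1))
w=c['pixels'][180:340,220:440]
cv2.imwrite('pics/c4.png',cv2.resize(w,None,fx=3.5,fy=3.5))
E
```

```text
[ 0.65399045 -0.2637476   0.35808232]
plate 0.79 [310.0, 254.0, 22.0, 92.0] zmax 0.0606 (0.053, 0.08) 987 mean [0.6685, -0.2705, 0.0592] rect [669.9, -270.9, 10.0, 69.4, 74.2] circ [670.0, -270.5, 34.7] (0.025, 0.043) 96 mean [0.6673, -0.2701, 0.0272] rect [673.7, -272.5, 12.6, 77.4, 75.0] circ [674.4, -270.1, 38.8]
top plane [ 3.75000909e-03 -3.52933831e-03  5.91239311e+01]
-20 -4.9 4.0 58.8
-10 -5.0 4.8 59.3
0 -5.0 4.8 59.2
10 -4.2 4.8 59.2
20 -4.3 4.9 59.2
30 -4.3 4.9 59.2
40 -4.3 5.8 59.2
end s -24.423344791671404 44.96997565165233
140
z 24 88 [-22.7  -7.5  24. ] [54.6  6.2 26. ] [10.  -0.4 25.3]
z 28 24 [-24.2  -7.4  26. ] [52.9  6.2 28.2] [ 7.9  0.4 26.6]
z 32 4 [-24.2  -1.9  32.7] [-24.1   0.7  33.4] [-24.2  -0.6  33.2]
z 40 5 [-24.2  -1.9  38.1] [-24.    0.7  41.9] [-24.1  -1.   40.4]
z 48 11 [-24.2  -5.   46.4] [-23.7   4.   50. ] [-24.   -0.9  47.7]
```

View pics/c4.png

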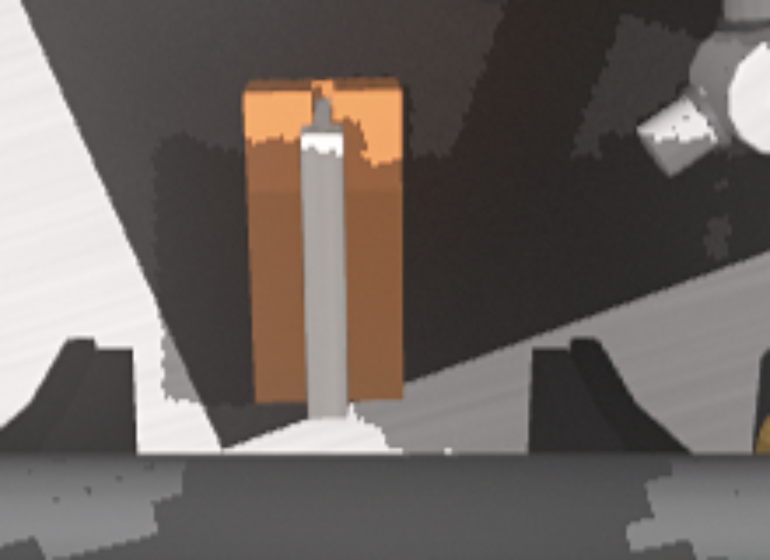

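Plate: upright with no measurable lean, centred at (0.670,-0.271), yaw about -15.8°. It is the grey plate in the wooden block, centred at about (322,270) in the crop. I'll pick it now.

Call:
step_arm --pt "0.008 -0.004 -0.03 0 0 1.2" --pt "0.008 -0.003 -0.03 0 0 0" --pt "0 0 -0.02 0 0 0" --pt "0 0 0 0 0 0" --pt "0 0 0 0 0 0" --jaw 0.035

```text
time: 24.78
position: [0.6709, -0.2712, 0.2796]
tool_rot: [0.138, 0.99, -0.0, 0.001]
ft_force: [-0.6, -0.1, 1.1]
grip_width: 0.0353
grip_force: 0.0
```

Call:
step_arm --pt "-0.0005 0 -0.03 0 0 0" --pt "0 0 -0.025 0 0 0" --pt "0 0 0 0 0 0" --pt "0 0 0 0 0 0"

```text
time: 25.28
position: [0.671, -0.2714, 0.2254]
tool_rot: [0.137, 0.991, -0.001, 0.001]
ft_force: [-0.1, -0.6, 0.3]
grip_width: 0.0353
grip_force: 0.0
```

Call:
step_arm --pt "0 0 0 0 0 0" --pt "0 0 0 0 0 0" --pt "0 0 0 0 0 0" --pt "0 0 0 0 0 0" --pt "0 0 0 0 0 0" --jaw 0 --squeeze 45

```text
time: 25.9
position: [0.6705, -0.271, 0.2239]
tool_rot: [0.137, 0.991, -0.0, 0.0]
ft_force: [-0.6, 1.6, 3.2]
grip_width: 0.0096
grip_force: 45.0
```

Call:
step_arm --pt "0 0 0.015 0 0 0" --pt "0 0 0.015 0 0 0" --pt "0 0 0.03 0 0 0" --pt "0 0 0.03 0 0 0" --pt "0 0 0 0 0 0" --pt "0 0 0 0 0 0"

```text
time: 26.65
position: [0.6699, -0.2708, 0.3129]
tool_rot: [0.137, 0.991, 0.0, -0.001]
ft_force: [0.1, -0.8, -2.3]
grip_width: 0.0097
grip_force: 45.0
```

Call:
step_arm --pt "0 0.035 0 0 0 2.7" --pt "-0.012 0.04 0 0 0 0" --pt "-0.012 0.04 0 0 0 0" --pt "-0.012 0.04 0 0 0 0" --pt "-0.012 0.035 0 0 0 0" --pt "-0.012 0.03 0 0 0 0" --pt "-0.012 0.02 0 0 0 0" --pt "0 0 0 0 0 0" --pt "0 0 0 0 0 0"

```text
time: 27.78
position: [0.5989, -0.0319, 0.3133]
tool_rot: [0.114, 0.993, -0.0, 0.0]
ft_force: [-0.2, 0.1, -0.3]
grip_width: 0.0096
grip_force: 45.0
```

```bash
python3 - <<'E'
from h import *
o=get_obs(); print(o['position'],o['tool_rot'])
B=dict(cross=[(.03,.06)],sleeve=[(.03,.06)],cap=[(.028,.06)],clip=[(.028,.05)])
c=cam('top'); meas(c,'top',['cross','sleeve','cap','clip'],B); a=c['pixels'][120:330,80:300]
s=cam('side'); w=cam('wrist')
cv2.imwrite('pics/side5.png',s['pixels']);cv2.imwrite('pics/wrist5.png',w['pixels'])
for n,k in(('side',s),('wrist',w)):
  for r in cut_out('plate',n)[:3]:
    P=k['P'][r['region']]; P=P[~np.isnan(P[:,0])]; print(n,r['confidence'],r['extent'],np.median(P,0).round(3),P.min(0).round(3),P.max(0).round(3))
cv2.imwrite('pics/m5.png',np.hstack([cv2.resize(a,(400,382)),cv2.resize(s['pixels'],(400,300))[:, :] if 0 else cv2.copyMakeBorder(cv2.resize(w['pixels'],(400,300)),0,82,0,0,0)]))
E
```

```text
[ 0.59892698 -0.03191909  0.3133043 ] [ 1.14320538e-01  9.93443738e-01 -3.23649748e-04  4.99138175e-04]
side 0.69 [469.7, 402.7, 40.6, 28.6] [ 0.657 -0.463  0.044] [ 0.626 -0.471 -0.003] [ 0.694 -0.452  0.055]
wrist 0.78 [313.9, 293.2, 23.3, 157.7] [ 0.584 -0.029  0.149] [ 0.564 -0.044  0.001] [ 0.63  -0.02   0.151]
```

View pics/m5.png

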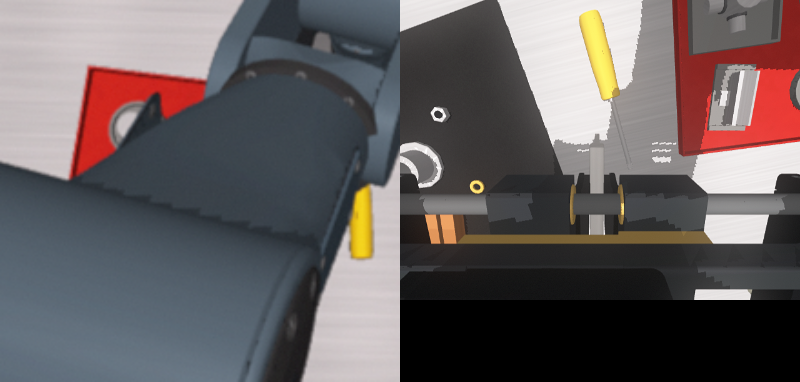

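View pics/side5.png

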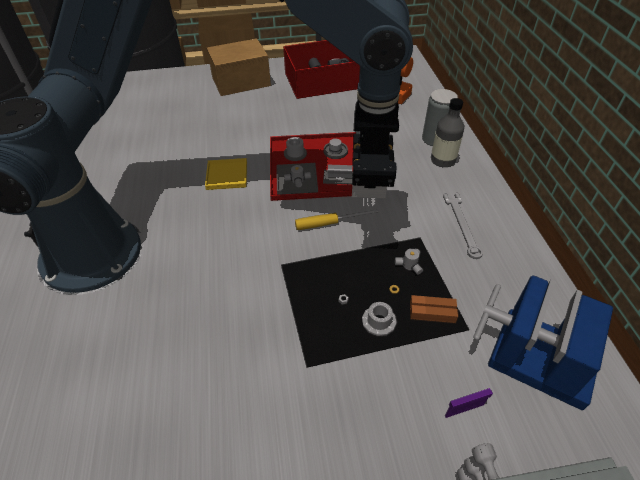

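The side view shows the cross in the pan, the sleeve on the post and the cap in the dish; the plate is held, and the spider and flanged sleeve are untouched. I'll check the held plate against the clip in the same frame.

```bash
python3 - <<'E'
from h import *
o=get_obs(); c=cam('wrist'); t=np.array(o['position'])
r=cut_out('plate','wrist')[0]; P=c['P'][r['region']]; P=P[~np.isnan(P[:,0])]
P=P[P[:,2]>.09]; y=np.radians(-13.1)
D=(P-t)*1000; Q=np.c_[D[:,0]*np.cos(y)+D[:,1]*np.sin(y),-D[:,0]*np.sin(y)+D[:,1]*np.cos(y),P[:,2]*1000]
T=Q[Q[:,2]>143]
print('s range',np.percentile(T[:,0],[0,1,50,99,100]).round(1),'ztop',np.median(T[:,2]).round(1))
print(cv2.minAreaRect(T[:,:2].astype(np.float32)))
for s in range(-35,0,6):
    k=T[abs(T[:,0]-s)<3]; 
    if len(k)>3: print(s,len(k),np.percentile(k[:,1],[1,99]).round(1))
L=Q[Q[:,2]<142]
for z in range(95,142,8):
    k=L[abs(L[:,2]-z)<4]
    if len(k)>2: print('z',z,len(k),k[:,:2].min(0).round(1),k[:,:2].max(0).round(1))
meas(c,'wrist',['clip'],dict(clip=[(.028,.05),(0,.012)]))
E
```

```text
s range [-35.1 -35.  -12.8  31.6  32.5] ztop 148.8
((-1.3212776184082031, -0.6765503883361816), (10.011998176574707, 67.63365173339844), 89.99771118164062)
-35 231 [-5.5  4.3]
-29 318 [-5.5  4.3]
-23 307 [-5.5  3.9]
-17 287 [-5.2  4. ]
-11 291 [-5.6  4. ]
-5 269 [-5.2  4. ]
z 103 18 [-35.2  -2. ] [-34.8   1.3]
z 111 22 [-35.2  -2.4] [-34.8   1.3]
z 119 25 [-35.2  -2.4] [-34.6   1.2]
z 127 30 [-35.1  -2.3] [-34.7   1.1]
z 135 45 [-35.2  -5.3] [-34.5   3.7]
clip 0.9 [534.0, 158.0, 82.0, 106.0] zmax 0.0382 (0.028, 0.05) 2417 mean [0.5739, 0.1459, 0.0346] rect [574.5, 144.2, 23.2, 60.0, 76.2] circ [574.4, 144.2, 31.6] (0, 0.012) 3759 mean [0.5701, 0.1359, 0.0089] rect [575.3, 149.6, 58.1, 80.7, 76.8] circ [574.6, 145.2, 46.5]
```

Call:
step_arm --pt "-0.005 0.035 0 0 0 0" --pt "-0.005 0.035 0 0 0 0" --pt "-0.005 0.035 0 0 0 0" --pt "-0.005 0.035 0 0 0 0" --pt "-0.0045 0.025 0 0 0 0" --pt "0 0.012 -0.02 0 0 0" --pt "0 0 -0.02 0 0 0" --pt "0 0 0 0 0 0" --pt "0 0 0 0 0 0"

```text
time: 29.5
position: [0.5742, 0.1459, 0.2739]
tool_rot: [0.114, 0.993, 0.0, 0.0]
ft_force: [0.1, -0.7, 0.4]
grip_width: 0.0098
grip_force: 45.0
```

```bash
python3 - <<'E'
from h import *
for i in range(4):
    o=get_obs(); print(o['position'].round(4),o['tool_rot'].round(4),o['ft_force'].round(1)); camera('side')
E
```

```text
[0.5742 0.1459 0.2739] [1.142e-01 9.935e-01 1.000e-04 4.000e-04] [ 0.1 -0.7  0.4]
[0.5743 0.1458 0.2743] [1.143e-01 9.935e-01 1.000e-04 8.000e-04] [ 0.3  0.5 -0.7]
[0.5743 0.1458 0.2744] [1.143e-01 9.934e-01 2.000e-04 9.000e-04] [-0.3  0.3 -0.4]
[0.5743 0.1458 0.2744] [1.143e-01 9.934e-01 1.000e-04 9.000e-04] [ 0.6 -0.2  0.7]
```

Call:
step_arm --pt "0 -0.0008 -0.012 0 0 0" --pt "0 0 -0.01 0 0 0" --pt "0 0 -0.006 0 0 0" --pt "0 0 -0.004 0 0 0" --pt "0 0 -0.003 0 0 0" --pt "0 0 0 0 0 0" --pt "0 0 0 0 0 0"

```text
time: 30.58
position: [0.5741, 0.1452, 0.239]
tool_rot: [0.114, 0.993, 0.0, 0.001]
ft_force: [-1.1, -0.7, 4.6]
grip_width: 0.0097
grip_force: 45.0
```

Call:
step_arm --pt "0 0 -0.003 0 0 0" --pt "0 0 -0.003 0 0 0" --pt "0 0 0 0 0 0" --pt "0 0 0 0 0 0"

```text
time: 31.08
position: [0.5742, 0.1451, 0.2322]
tool_rot: [0.114, 0.993, 0.0, 0.0]
ft_force: [1.8, -0.8, 0.7]
grip_width: 0.0097
grip_force: 45.0
```

Both sideways forces are small, so I'll press on in small steps.

Call:
step_arm --pt "0 0 -0.002 0 0 0" --pt "0 0 -0.002 0 0 0" --pt "0 0 -0.001 0 0 0" --pt "0 0 0 0 0 0" --pt "0 0 0 0 0 0"

```text
time: 31.7
position: [0.5737, 0.1452, 0.2273]
tool_rot: [0.114, 0.993, -0.0, -0.0]
ft_force: [0.3, 0.0, 0.6]
grip_width: 0.0093
grip_force: 45.0
```

Call:
step_arm --pt "0 0 -0.001 0 0 0" --pt "0 0 -0.001 0 0 0" --pt "0 0 0 0 0 0"

```text
time: 32.08
position: [0.5737, 0.1452, 0.2253]
tool_rot: [0.114, 0.993, -0.0, -0.0]
ft_force: [-0.0, 0.2, 2.7]
grip_width: 0.0097
grip_force: 45.0
```

Call:
step_arm --pt "0 0 -0.001 0 0 0" --pt "0 0 0 0 0 0" --pt "0 0 0 0 0 0"

```text
time: 32.45
position: [0.5737, 0.1452, 0.2248]
tool_rot: [0.114, 0.993, 0.0, -0.0]
ft_force: [-1.5, 0.3, 5.7]
grip_width: 0.0092
grip_force: 45.0
```

Call:
step_arm --pt "0 0 -0.0007 0 0 0" --pt "0 0 0 0 0 0" --pt "0 0 0 0 0 0"

```text
time: 32.83
position: [0.5737, 0.1452, 0.2248]
tool_rot: [0.114, 0.993, -0.0, -0.0]
ft_force: [-3.8, -1.3, 9.7]
grip_width: 0.0094
grip_force: 45.0
```

Call:
step_arm --pt "0 0 -0.0005 0 0 0" --pt "0 0 0 0 0 0" --pt "0 0 0 0 0 0"

```text
time: 33.2
position: [0.5737, 0.1452, 0.2248]
tool_rot: [0.114, 0.993, 0.0, 0.0]
ft_force: [-2.6, 0.1, 13.3]
grip_width: 0.0095
grip_force: 45.0
```

```bash
python3 - <<'E'
from h import *
c=cam('wrist'); o=get_obs(); t=np.array(o['position']); print(t,o['ft_force'],o['moment'])
r=cut_out('plate','wrist')[0]; P=c['P'][r['region']]; P=P[~np.isnan(P[:,0])]
y=np.radians(-13.1); D=(P-[.5743,.1445,0])*1000; Q=np.c_[D[:,0]*np.cos(y)+D[:,1]*np.sin(y),-D[:,0]*np.sin(y)+D[:,1]*np.cos(y),D[:,2]]
T=Q[(Q[:,2]>53)&(Q[:,2]<75)]
print(np.percentile(T[:,0],[1,50]),np.percentile(T[:,1],[1,99]),np.median(T[:,2]))
for s in range(-36,40,8):
    k=T[abs(T[:,0]-s)<4]
    if len(k)>5: print(s,np.median(k[:,2]).round(1),np.percentile(k[:,1],[2,98]).round(1))
E
```

```text
[0.57367225 0.14526474 0.22475845] [-2.72102839e+00  1.03506929e-02  1.39236743e+01] [-0.0644007   0.45481631 -0.14522766]
[-35.75003426 -14.20311786] [-4.93601806  4.88668024] 60.249903735828866
-36 60.0 [-4.8  4.8]
-28 60.3 [-4.9  4.9]
-20 60.2 [-5.   4.9]
-12 60.3 [-4.6  4.6]
-4 60.3 [-4.7  4.6]
12 60.5 [-4.7  4.3]
20 60.3 [-4.8  4.8]
28 60.2 [-4.9  4.4]
```

Call:
step_arm --pt "0 0 0 0 0 0" --pt "0 0 0 0 0 0" --pt "0 0 0 0 0 0" --pt "0 0 0 0 0 0" --jaw 0.04

```text
time: 33.8
position: [0.5737, 0.1451, 0.2228]
tool_rot: [0.114, 0.993, -0.0, -0.0]
ft_force: [-0.2, -0.2, 0.3]
grip_width: 0.0376
grip_force: 0.0
```

Call:
step_arm --pt "0 0 0.01 0 0 0" --pt "0 0 0.03 0 0 0" --pt "0 0 0.04 0 0 0" --pt "0 -0.04 0.04 0 0 0" --pt "0 -0.04 0.02 0 0 0" --pt "-0.03 -0.04 0.02 0 0 0" --pt "-0.03 -0.04 0 0 0 0" --pt "-0.03 -0.04 0 0 0 0" --pt "-0.03 -0.04 0 0 0 0" --pt "0 -0.04 0 0 0 0" --pt "0 -0.04 0 0 0 0" --pt "0 0 0 0 0 0"

```text
time: 35.3
position: [0.4541, -0.1774, 0.3841]
tool_rot: [0.116, 0.993, -0.001, 0.001]
ft_force: [0.2, 0.2, 0.3]
grip_width: 0.0402
grip_force: 0.0
```

```bash
python3 - <<'E'
from h import *
print(get_obs()['time'],get_obs()['position'])
B=dict(cross=[(.034,.06)],sleeve=[(.034,.06)],cap=[(.028,.06)],plate=[(.052,.08)])
c=cam('top'); meas(c,'top',['cross','sleeve','cap','plate'],B)
s=cam('side'); meas(s,'side',['cross','sleeve','cap','plate'],B)
a=cv2.resize(c['pixels'][120:330,80:300],(400,382)); b=cv2.resize(s['pixels'][100:230,240:440],(400,260))
cv2.imwrite('pics/m6.png',np.hstack([a,cv2.copyMakeBorder(b,0,122,0,0,0)]))
E
```

```text
35.3 [ 0.4540827  -0.17737815  0.38411251]
cross 0.91 [202.0, 246.0, 32.0, 34.0] zmax 0.0449 (0.034, 0.06) 185 mean [0.4701, 0.1505, 0.0416] rect [470.4, 150.8, 29.7, 27.6, 48.0] circ [470.2, 150.9, 15.1]
sleeve 0.61 [145.0, 240.0, 31.0, 26.0] zmax 0.0429 (0.034, 0.06) 259 mean [0.4789, 0.2593, 0.0394] rect [478.5, 259.4, 43.8, 42.3, 88.7] circ [479.5, 259.6, 22.5]
cap 0.54 [153.0, 190.0, 16.0, 16.0] zmax 0.0368 (0.028, 0.06) 200 mean [0.5825, 0.2499, 0.0332] rect [582.6, 250.2, 30.6, 30.2, 66.7] circ [582.8, 249.8, 16.3]
plate 0.7 [203.0, 193.0, 14.0, 37.0] zmax 0.062 (0.052, 0.08) 201 mean [0.5721, 0.1443, 0.0584] rect [572.7, 144.8, 10.9, 68.9, 77.0] circ [572.8, 145.1, 34.4]
plate 0.7 [507.0, 160.0, 17.0, 38.0] zmax 0.0552 (0.052, 0.08) 87 mean [0.6619, -0.4619, 0.0536] rect [661.2, -461.7, 66.4, 10.8, 8.0] circ [661.2, -461.6, 33.2]
sleeve 0.49 [280.0, 179.0, 8.0, 31.0] zmax 0.0181
cap 0.42 [339.0, 145.0, 5.0, 17.0] zmax 0.036 (0.028, 0.06) 51 mean [0.5852, 0.2468, 0.0331] rect [586.3, 248.8, 29.7, 15.4, 79.1] circ [586.3, 248.8, 15.1]
plate 0.69 [468.0, 403.0, 43.0, 30.0] zmax 0.0532 (0.052, 0.08) 58 mean [0.6605, -0.462, 0.0528] rect [658.4, -461.9, 64.3, 9.5, 7.8] circ [658.6, -463.1, 32.3]
plate 0.66 [340.0, 177.0, 27.0, 13.0] zmax 0.0368
plate 0.6 [345.0, 165.0, 19.0, 12.0] zmax 0.0594 (0.052, 0.08) 63 mean [0.5798, 0.141, 0.0562] rect [579.6, 141.4, 10.7, 42.8, 75.4] circ [579.2, 140.0, 21.5]
```

View pics/m6.png

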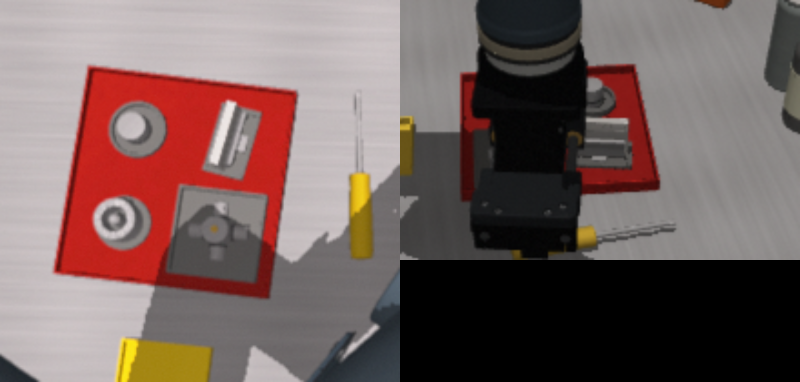

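The picture shows all four parts seated: cap (130,125), plate (228,135), sleeve (115,220) and cross (215,232). I'll take one wrist view to check the plate's centring and depth.

Call:
step_arm --pt "0.02 0.045 0 0 0 0" --pt "0.02 0.045 0 0 0 0" --pt "0.02 0.045 0 0 0 0" --pt "0.02 0.045 0 0 0 0" --pt "0.02 0.045 0 0 0 0" --pt "0 0.045 0 0 0 0" --pt "0 0.045 0 0 0 0" --pt "0 0 0 0 0 0" --pt "0 0 0 0 0 0"

```text
time: 36.92
position: [0.5537, 0.1402, 0.3831]
tool_rot: [0.114, 0.994, -0.0, -0.0]
ft_force: [0.0, -0.1, 0.6]
grip_width: 0.0399
grip_force: 0.0
```

```bash
python3 - <<'E'
from h import *
c=cam('wrist'); print(get_obs()['position'])
P=c['P'].reshape(-1,3); P=P[~np.isnan(P[:,0])]
y=np.radians(-13.1); D=(P-[.5743,.1445,0])*1000; Q=np.c_[D[:,0]*np.cos(y)+D[:,1]*np.sin(y),-D[:,0]*np.sin(y)+D[:,1]*np.cos(y),D[:,2]]
N=(abs(Q[:,0])<48)&(abs(Q[:,1])<30)
def show(n,lo,hi):
    T=Q[N&(Q[:,2]>lo)&(Q[:,2]<hi)]; print(n,len(T),np.percentile(T[:,0],[.5,99.5]).round(1),np.percentile(T[:,1],[.5,99.5]).round(1),np.median(T[:,2]).round(1)); return T
T=show('plate top',56,70); show('lips',32,40); show('base',4,11)
print(np.linalg.lstsq(np.c_[T[:,:2],np.ones(len(T))],T[:,2],rcond=None)[0])
cv2.imwrite('pics/w7.png',c['pixels'])
E
```

```text
[0.55381762 0.13961835 0.38315188]
plate top 868 [-35.9  32.9] [-4.8  5. ] 60.2
lips 815 [-35.6  29.6] [-12.   12.8] 36.8
base 2626 [-47.8  47.2] [-29.6  29.8] 7.6
[3.81889806e-03 1.48480513e-02 6.02284793e+01]
```

View pics/w7.png

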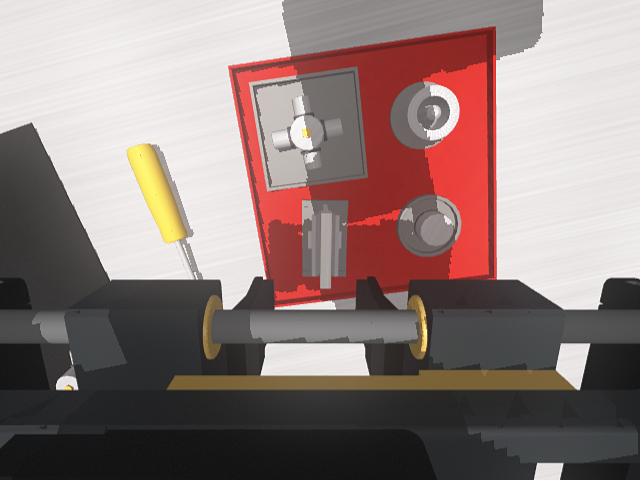

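The plate is centred to within about 1 mm, upright and fully home, and the other three parts are in place.

```bash
python3 -c "
from rig import hand_in; print(hand_in())"
```

```text
the job is handed in; nothing more can be done
None
```

The job is handed in at about 37 s on the robot's clock: the cross is in the pan, the sleeve on the post and the cap in the dish, and the plate went into the clip last, home and centred to about 1 mm; I never gripped the look-alikes, and no verdict was shown.

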